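Put the hooked weights away in the T-handle chest

TASK

Put the hooked brass weights away: press the release button on the chest's lid so that the T-handle pops out, turn the handle counter-clockwise to unlatch and slide the lid fully open. Lift every hooked weight off the rack, take the one standing on the bench too, and stand them all upright on the chest's floor, set down and not dropped; then slide the lid fully shut, turn the handle back and press it in until it stays in. Leave the spatula on its peg and everything else where it is.

Things in the scene. Friction and masses are not known exactly. Their poses are not given: they have to be found in the camera images.
- chest: fixed white-painted weights chest, its outside 230 mm (x) by 375 mm (y), walls 100 mm high. Origin: on the bench under the centre of its open-topped compartment; x points away from the robot, y along the lid's travel, z up. Compartment inside: x from -95 to +95 mm, y from -80 to +80 mm, floor 6 mm up, rim 100 mm up. Beyond it (y 90 to 285 mm) is a solid dock, also 100 mm high, over which the lid slides. Position and yaw vary.
- chest_floor (a point): centre of the compartment's floor (chest frame 0, 0, 6 mm)
- lid (a joint): grey flat lid, 208 x 180 x 10 mm, its top 111 mm above the bench; slides along the chest's +y. m: 0 shut, 0.175 fully open (compartment wholly uncovered). Sliding friction about 3 N; it stays where it is left. It carries the button and the T-handle. A steel bolt at its front edge stands behind a keeper on the chest and holds the lid shut until the handle is turned past about 0.9 rad; the handle must stay turned until the lid is fully shut again.
- button (a joint): the round aluminium release button, 20 mm across, on the lid 78 mm from the handle's axis on the robot's side (lid -x). m pressed: 0 up, 0.006 fully down; springs back; 3 to 5 N. Pressing it 3 mm or more frees the handle, which pops up at once. Its collar is 28 mm across, 13 mm above the lid.
- button_top (a point): centre of the button's top, 131 mm above the bench when up
- pop (a joint): the T-handle's rise, m: 0 pushed in and held by its catch, 0.032 popped out (a spring of 3 to 8 N lifts it). Pushed down to 0 or up to 3 mm below, where it meets a stop (7 to 10 N), the catch snaps in again and holds; it can only go in when turned back to 0.
- turn (a joint): the T-handle's turn, rad: 0 locked (bar along the chest's x axis), 1.4 fully unlatched, growing counter-clockwise seen from above. Light friction, stays where left; turns only while popped out.
- handle_mid (a point): centre of the T-handle's aluminium crossbar, which is 76 mm long, 14 mm wide, 14 mm high; the point's x axis runs along the bar. Pushed in, it is 118 mm above the bench, the bar's top level with the top (125 mm) of the black raised frame round it (94 mm along chest x, 48 mm along y, 5 mm gap on each side of the bar); popped out, it is 150 mm above the bench and the bar's underside is 18 mm above the frame. It moves with the lid.
- rack: fixed steel rack: a level rail 312 mm long along its y, 12 mm square, top 227 mm above the bench, on two posts at y = -150 and +150 mm. Four flat pegs (8 mm wide, 6 mm thick, top 225 mm above the bench) at y = -117, -39, +39, +117 mm stick out 50 mm towards the robot (-x) and end in an upturned tip that stands 9 mm above the peg. Origin: on the bench under the rail's front face.
- weight_a: a hooked brass weight that starts hanging on one of the rack's pegs (any of the four): exactly like weight_d. May be absent (None). Origin: centre of its underside, z up, eye in its y-z plane; as hung, the origin is 141 mm above the bench and 24 mm in front (-x) of the rack's rail.
- weight_b: a hooked brass weight that starts hanging on one of the rack's pegs (any of the four): exactly like weight_d. May be absent (None). Origin: centre of its underside, z up, eye in its y-z plane; as hung, the origin is 141 mm above the bench and 24 mm in front (-x) of the rack's rail.
- weight_c: a hooked brass weight that starts hanging on one of the rack's pegs (any of the four): exactly like weight_d. May be absent (None). Origin: centre of its underside, z up, eye in its y-z plane; as hung, the origin is 141 mm above the bench and 24 mm in front (-x) of the rack's rail.
- weight_d: a hooked brass weight standing on the bench in front of the rack, always present. Solid cylinder 44 mm across, 40 mm high, about 300 g; on it a rectangular upright eye of 8 mm thick (x), 36 mm wide (y) bars: side bars 6 mm wide from 38 to 84 mm up, top bar from 84 to 90 mm up, opening 24 mm wide and 44 mm high. Origin: centre of its underside, z up, eye in its y-z plane. Grip the eye across its 36 mm width.
- spatula: bystander: steel spatula with the same kind of eye and a thin flat blade instead of a cylinder, hanging on one of the four pegs; not a weight. Origin: lower end of its blade
- amber_bottle: bystander: brown bottle, 60 mm across, 130 mm high, origin under its centre
- clear_bottle: bystander: clear bottle with blue cap, 70 mm across, 160 mm high, origin under its centre
- beaker: bystander: glass beaker, 60 mm across, 75 mm high, origin under its centre
- dish: bystander: flat glass dish, 70 mm across, 15 mm high, standing below the rack, origin under its centre
- jar: bystander: white jar with red lid, 56 mm across, 60 mm high, origin under its centre
- scoop: bystander: steel spoon lying on the bench
There are look-alikes about, which are no part of the job. Leave any purple or turquoise look-alike of the weight_d alone.

How it is judged (in metres and radians):
On the way, in this order (a step that is already met when the one before it is completed fails the run):
1. the release button is pressed and the T-handle has popped out (value of joint pop above 0.025 m), for 0.2 s.
2. the handle is turned to unlatch (value of joint turn above 1.15 rad), for 0.2 s.
3. the lid is slid open (value of joint lid above 0.16 m), for 0.2 s.
4. all the weights stand upright on the compartment's floor, released (x of weight_a in the frame of chest between -0.09 and 0.09 m and y of weight_a in the frame of chest between -0.075 and 0.075 m and z of each of weight_a, weight_b, weight_c, weight_d in the frame of chest below 0.016 m and angle between each of weight_a, weight_b, weight_c, weight_d's own z axis and vertical below 0.15 rad and x of weight_b in the frame of chest between -0.09 and 0.09 m and y of weight_b in the frame of chest between -0.075 and 0.075 m and x of weight_c in the frame of chest between -0.09 and 0.09 m and y of weight_c in the frame of chest between -0.075 and 0.075 m and x of weight_d in the frame of chest between -0.09 and 0.09 m and y of weight_d in the frame of chest between -0.075 and 0.075 m and contact force between each of weight_a, weight_b, weight_c, weight_d and the fingers below 0.2 N), for 0.2 s.
5. the lid is slid shut (value of joint lid below 0.006 m), for 0.2 s.
6. the handle is turned back (value of joint turn below 0.15 rad), for 0.2 s.
At the end, for the whole second after the job is handed in: Every weight that is present stands upright (within 0.15 rad) and at rest on the compartment's floor; the lid is shut (within 6 mm), the handle turned back (within 0.15 rad) and pushed in so that it stays in (within 6 mm) (x of weight_a in the frame of chest between -0.09 and 0.09 m and y of weight_a in the frame of chest between -0.075 and 0.075 m and z of each of weight_a, weight_b, weight_c, weight_d in the frame of chest below 0.016 m and angle between each of weight_a, weight_b, weight_c, weight_d's own z axis and vertical below 0.15 rad and x of weight_b in the frame of chest between -0.09 and 0.09 m and y of weight_b in the frame of chest between -0.075 and 0.075 m and x of weight_c in the frame of chest between -0.09 and 0.09 m and y of weight_c in the frame of chest between -0.075 and 0.075 m and x of weight_d in the frame of chest between -0.09 and 0.09 m and y of weight_d in the frame of chest between -0.075 and 0.075 m and value of joint each of lid, pop below 0.006 m and value of joint turn below 0.15 rad and linear speed of each of weight_a, weight_b, weight_c, weight_d below 0.02 m/s); the robot touches nothing.
It fails at once if a bystander knocked out of its place (more than 30 mm; the spatula 40 mm) (distance of spatula from where it was at the start of the episode above 0.04 m or distance of any of amber_bottle, clear_bottle, beaker, dish, jar, scoop from where it was at the start of the episode above 0.03 m).
It fails at once if a weight dropped (falling faster than 0.9 m/s out of the fingers) ((linear speed of weight_a above 0.9 m/s and contact force between weight_a and the fingers below 0.05 N) or (linear speed of weight_b above 0.9 m/s and contact force between weight_b and the fingers below 0.05 N) or (linear speed of weight_c above 0.9 m/s and contact force between weight_c and the fingers below 0.05 N) or (linear speed of weight_d above 0.9 m/s and contact force between weight_d and the fingers below 0.05 N)).
Of weight_a, weight_b, weight_c only 1 to 3 are there at a start; the rules pass over those that are not, and their reading is None.
At some moment in a run one of weight_d may be knocked a few centimetres aside while the robot is not near it.
It also fails if it takes over 210 s, if anything falls off the work surface, if the arm or the gripper's body presses on something with over 40 N, if the wrist force passes 120 N, or if a joint passes its speed limit or range.

ROBOT

A 6-joint arm with a two-finger parallel gripper is mounted at the origin on the work surface. World frame = base frame: x ahead of the robot, y to its left, z up, the work surface at z = 0. Lengths are in m, angles in degrees, forces in N, time in s.
With the tool pointing down it reaches from about 0.4 to 0.825 m from the base axis. Payload 7 kg.
Tool frame: the origin (TCP) lies on the centre line of the jaws, within the pads' length; the fingertips stand 11 mm ahead of it and the grasp point (between the pads) lies 8 mm behind it; z points along the fingers, y is the direction in which the jaws open and shut (so a half turn about z gives the same grasp; the last joint's range is limited). The gripper opens to 88 mm and grips with 3 to 60 N. Pads are 19 mm wide; open, the fingers measure 130 mm over their backs; the gripper's body (78 mm by 193 mm) begins 47 mm behind the grasp point.
Start: joints at [82.569, 20.546, 0.682, 0, -70.136, -16.507], TCP at [0.274, 0.617, 0.238] pointing down, gripper open.
Joint ranges: [-176.03, 176.03], [-82.01, 121.73], [-58.28, 71.71], [-173.87, 95.51], [-174.79, -0.11], [-173.66, 173.66]. Speed limits (degrees/s): [136.94, 136.94, 172.46, 180, 180, 180].

INTERFACE

Orientations are given as [roll, pitch, yaw] about the fixed x, y, z axes, in that order (R = Rz(yaw) Ry(pitch) Rx(roll)).
In Python, from plant import ctrl, cams, order gives the robot as it stands.
- The arm moves only by the tool jog_arm, never from a script. Its argument "motion" is a list of rows, each an object with "offset": the shift along the tool's x, y, z in mm, a list of three; "roll": the turn about the tool's z in rad; "hand": the finger opening in mm, from 0 to 87.6. A call has 1 to 20 rows; each row is the pose to reach, as a shift and turn from the pose commanded when the call began, along the tool's axes at that moment; what a row does not reach only later rows make up. A row lasts 1/12 s, in which the tool goes at most 41.7 mm and 7.16 degrees, less where a joint would pass 70% of its speed; a pose out of reach is approached as far as the arm can. A call with a gripper value outside its range is refused whole. The fingers move at their own pace and stop on an object; the grip force is fixed at half the most. Time passes only in rows, so rows that repeat a pose let the fingers close. It gives the time, the measured TCP pose, the force and the opening at its end, in the units of the state.
- ctrl.get_obs(): the state, without advancing time (a new reading comes with each control period).
- cams.snapshot(name): name is "side" or "top" or "wrist"; returns a dict with "img" (480x640x3 uint8, red, green, blue), "K" (3x3 intrinsics, pixels), "cam_to_world" (4x4, takes a point from camera to world coordinates); the wrist camera has in their place "T_tool_cam" (4x4, takes a point from camera to tool coordinates, whose origin is the TCP and whose axes are the flange's). Camera axes: x right, y down, z forward; pixel columns grow to the right and rows downward; lengths in m; the calibration is good to about 2 mm. A picture is of the moment at which its call begins: read the wrist's pose just before it. There is no depth.
- order.close_job(): hands the job in, once; it reports no verdict.
The state is a dict: "clock": time; "joint_pos": joint angles; "qvel": joint speeds; "tau": joint torques, N m; "tool_pos": TCP position; "orientation": TCP orientation; "force": force on the tool from outside, world axes, zero at the start; "moment": the same for the moment, N m; "opening": finger opening in m.
Only numpy, scipy, OpenCV 4.12 (cv2) and the standard library are available. Lean on these libraries where they do the work, as an engineer would, in place of code of your own. Each camera call takes 0.05 s, during which the arm holds its last target. There are 200 camera calls.

## Working session

There is one attempt and no reset: what is moved stays moved. The work goes in short steps, Python scripts to look and compute and a tool call to move; the robot and the scene stay as the last step left them, time stands still between calls to the robot, and variables do not carry over. Pictures are saved under pics/ and viewed, about 12 in all and at most 16, crops included, and the job is handed in when it is done.

Besides the shell and the picture viewer there is one more tool, called after ">>>" as name(argument=value, ...), one argument or row to a line, values as JSON. jog_arm: Moves the arm, as the interface text tells. Its arguments: {"type":"object","properties":{"motion":{"type":"array"}},"required":["motion"]}

```bash
ls; mkdir -p pics
cat > h.py <<'E'
import numpy as np, cv2
from scipy.spatial.transform import Rotation as R
from plant import ctrl, cams, order
def tool():
    o=ctrl.get_obs(); T=np.eye(4); T[:3,:3]=R.from_euler('xyz',o['orientation'],degrees=True).as_matrix(); T[:3,3]=o['tool_pos']; return T
def snap(n,f=None):
    T=tool(); s=cams.snapshot(n)
    C=T@np.array(s['T_tool_cam']) if n=='wrist' else np.array(s['cam_to_world'])
    if f: cv2.imwrite('pics/'+f,s['img'][:,:,::-1])
    return s['img'],np.array(s['K']),C
def plane(u,v,K,C,z):
    d=C[:3,:3]@np.linalg.solve(K,[u,v,1.]); return C[:3,3]+d*(z-C[2,3])/d[2]
def proj(p,K,C):
    q=K@(C[:3,:3].T@(np.asarray(p)-C[:3,3])); return q[:2]/q[2]
def off(p,yaw=None):
    """tool-frame offset mm to put TCP at world p; T tool"""
    T=tool(); return np.round(T[:3,:3].T@(np.asarray(p)-T[:3,3])*1000,1)
E
python3 - <<'E'
from h import *
print(ctrl.get_obs())
for n in('top','side'):
    i,K,C=snap(n,n+'0.png'); np.savez('pics/'+n+'0.npz',i=i,K=K,C=C); print(n,K.tolist(),C.round(3).tolist())
print(cams.snapshot('wrist')['T_tool_cam'])
E
```

```text
pics
{'clock': 0.0, 'joint_pos': array([ 8.25698514e+01,  2.05914064e+01,  6.33915645e-01, -1.81844471e-02,
       -7.01376675e+01, -1.65077770e+01]), 'qvel': array([ 0.02665288, -0.01357786,  0.01482448, -0.06369018,  0.07733594,
        0.06883974]), 'tau': array([-6.58156641e-04, -5.82721889e+01,  2.93062556e+01,  6.99729234e+00,
        6.75067960e-03, -1.48849299e-04]), 'tool_pos': array([0.27371198, 0.61649294, 0.23663018]), 'orientation': array([ 1.79903906e+02, -1.06511616e-02, -2.39441093e+01]), 'force': array([-0.65864848, -0.11835534, -0.52725677]), 'moment': array([0.01165425, 0.05961133, 0.03092594]), 'opening': 0.08796080826113686}
top [[564.4636774220256, 0.0, 317.1747197135648], [0.0, 564.4636774220256, 238.24486640750789], [0.0, 0.0, 1.0]] [[-0.022, -0.979, 0.201, 0.193], [-1.0, 0.022, -0.004, -0.034], [-0.001, -0.201, -0.98, 1.703], [0.0, 0.0, 0.0, 1.0]]
side [[505.75129800146954, 0.0, 323.9104134158611], [0.0, 505.75129800146954, 238.3495127302496], [0.0, 0.0, 1.0]] [[0.953, -0.159, 0.259, 0.193], [-0.303, -0.492, 0.816, -1.075], [-0.002, -0.856, -0.517, 0.791], [0.0, 0.0, 0.0, 1.0]]
[[ 2.94803841e-04 -9.61770724e-01 -2.73855780e-01  7.38848906e-02]
 [ 9.99999574e-01  4.40603997e-05  9.21754189e-04 -2.21666039e-04]
 [-8.74449998e-04 -2.73855936e-01  9.61770327e-01 -1.47390949e-01]
 [ 0.00000000e+00  0.00000000e+00  0.00000000e+00  1.00000000e+00]]
```

View pics/top0.png

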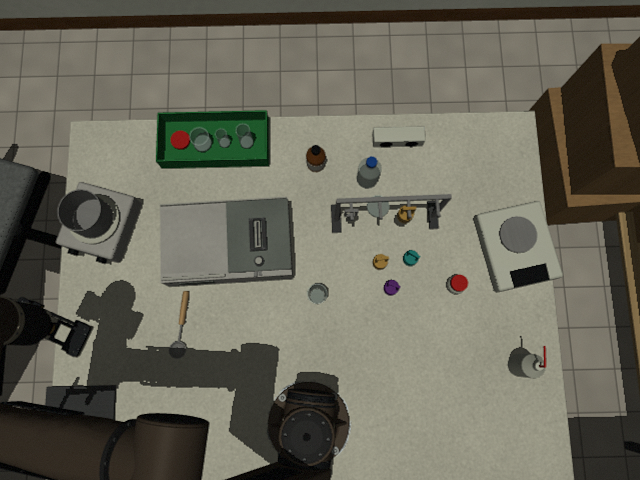

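View pics/side0.png

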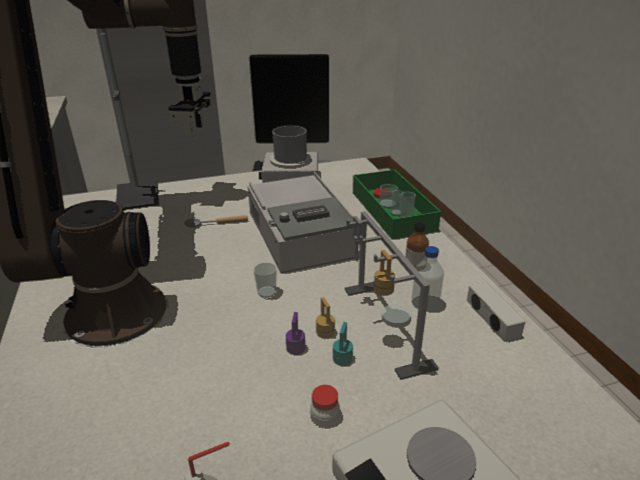

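The top view shows the chest (160–292, 200–282), handle (258, 235), button (259, 261), rack (335–450, 205), the standing brass weight (380, 261), and purple and turquoise look-alikes. I'll enlarge the rack next.

Run:
```python
import cv2,numpy as np
a=cv2.imread('pics/top0.png')[185:285,325:465]; b=cv2.imread('pics/side0.png')[205:385,270:450]
c=cv2.imread('pics/top0.png')[190:290,155:300]
r=lambda i,w,h:cv2.resize(i,(w,h),interpolation=cv2.INTER_CUBIC)
left=np.vstack([r(a,400,286),r(c,400,276)]); cv2.imwrite('pics/crop1.png',np.hstack([left,r(b,400,562)[:562]]))
hsv=cv2.cvtColor(cv2.imread('pics/top0.png'),cv2.COLOR_BGR2HSV)
```

```text
(no output)
```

View pics/crop1.png

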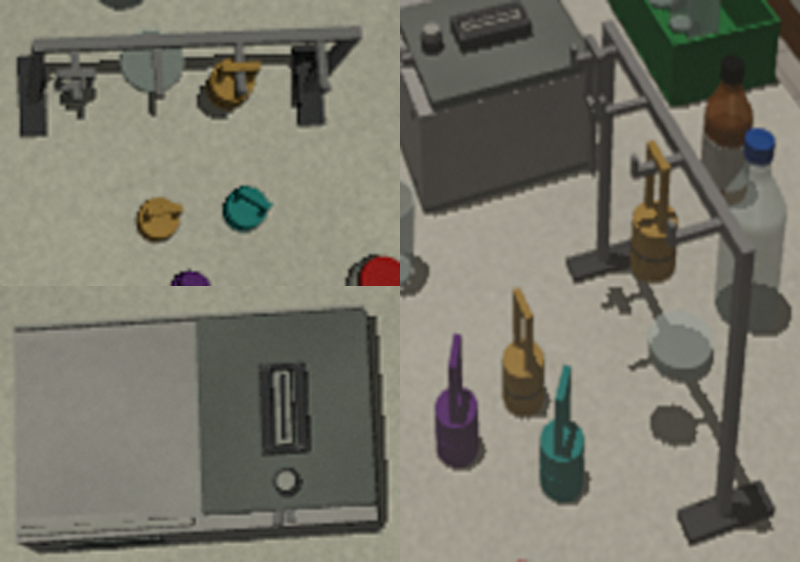

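Run:
```python
from h import *
d=np.load('pics/top0.npz');i,K,C=d['i'],d['K'],d['C']
P=lambda u,v,z,n:print(n,plane(u,v,K,C,z).round(3))
P(257.8,236,.125,'handle');P(258.7,260.5,.131,'button')
P(160.4,205.6,.1,'chest TL');P(287.3,198,.1,'TR');P(292.5,276,.1,'BR');P(161,280,.1,'BL')
P(338.5,200.5,.227,'rail L');P(450,196.5,.227,'rail R')
P(411,208.2,.231,'hung top');P(384,259,.087,'d top')
P(317,293,.04,'beaker');P(458,283,.06,'jar');P(391,287,.02,'purple');P(410,258,.02,'turq');P(316,152,.13,'amber');P(371,162,.16,'clear')
hsv=cv2.cvtColor(i,cv2.COLOR_RGB2HSV)
m=((hsv[...,0]>12)&(hsv[...,0]<28)&(hsv[...,1]>130)&(hsv[...,2]>80)).astype(np.uint8)
n,l,s,c=cv2.connectedComponentsWithStats(m)
for k in range(1,n):
    if s[k,4]>25: print(s[k],c[k].round(1),plane(*c[k],K,C,.05).round(3))
```

```text
handle [0.527 0.129 0.125]
button [0.455 0.126 0.131]
chest TL [0.63  0.418 0.1  ]
TR [0.644 0.045 0.1  ]
BR [0.413 0.033 0.1  ]
BL [0.41  0.408 0.1  ]
rail L [ 0.599 -0.1    0.227]
rail R [ 0.603 -0.402  0.227]
hung top [ 0.572 -0.294  0.231]
d top [ 0.459 -0.233  0.087]
beaker [ 0.369 -0.036  0.04 ]
jar [ 0.387 -0.449  0.06 ]
purple [ 0.384 -0.258  0.02 ]
turq [ 0.471 -0.32   0.02 ]
amber [ 0.774 -0.042  0.13 ]
clear [ 0.729 -0.199  0.16 ]
[614  44  18   7  57] [621.7  46. ] [ 1.14  -1.032  0.05 ]
[602  48  14  11  54] [608.   52.6] [ 1.118 -0.985  0.05 ]
[607  87  14  14  49] [613.2  92.8] [ 0.979 -0.984  0.05 ]
[609  97  13  15  42] [613.7 103.8] [ 0.942 -0.981  0.05 ]
[552 103   8  12  29] [555.9 109.9] [ 0.926 -0.797  0.05 ]
[618 111  10  16  45] [623.1 119.1] [ 0.89  -1.004  0.05 ]
[620 134  15  15  48] [626.4 142.1] [ 0.814 -1.004  0.05 ]
[615 156  10  11  38] [620.3 160.6] [ 0.755 -0.977  0.05 ]
[576 195  10  11  36] [581.1 199.2] [ 0.635 -0.843  0.05 ]
[399 206  17  15 102] [405.1 211.9] [ 0.607 -0.307  0.05 ]
[373 254  15  14 146] [380.1 260.8] [ 0.46  -0.225  0.05 ]
```

Measured: handle and chest centre about (0.526, 0.129), yaw about 2.5°. The 373 × 231 mm sides match the stated size. One weight hangs on the rack (peg −39), and the spatula is on peg +117. I'll move over the lid now.

```bash
python3 -c "
from h import *
print(off([.49,.129,.30]))"
```

```text
[395.5 358.  -62.6]
```

>>> jog_arm(
  motion=[
    {"offset":[0,0,-62],"roll":-0.1,"hand":0},
    {"offset":[0,0,-62],"roll":-0.2,"hand":0},
    {"offset":[395,358,-62],"roll":-0.4625,"hand":0},
    {"offset":[395,358,-62],"roll":-0.4625,"hand":0},
    {"offset":[395,358,-62],"roll":-0.4625,"hand":0},
    {"offset":[395,358,-62],"roll":-0.4625,"hand":0},
    {"offset":[395,358,-62],"roll":-0.4625,"hand":0},
    {"offset":[395,358,-62],"roll":-0.4625,"hand":0},
    {"offset":[395,358,-62],"roll":-0.4625,"hand":0},
    {"offset":[395,358,-62],"roll":-0.4625,"hand":0},
    {"offset":[395,358,-62],"roll":-0.4625,"hand":0},
    {"offset":[395,358,-62],"roll":-0.4625,"hand":0},
    {"offset":[395,358,-62],"roll":-0.4625,"hand":0},
    {"offset":[395,358,-62],"roll":-0.4625,"hand":0},
    {"offset":[395,358,-62],"roll":-0.4625,"hand":0},
    {"offset":[395,358,-62],"roll":-0.4625,"hand":0},
    {"offset":[395,358,-62],"roll":-0.4625,"hand":0},
    {"offset":[395,358,-62],"roll":-0.4625,"hand":0},
    {"offset":[395,358,-62],"roll":-0.4625,"hand":0},
    {"offset":[395,358,-62],"roll":-0.4625,"hand":0},
  ],
)

```text
clock: 1.82
tool_pos: [0.4893, 0.1304, 0.2995]
orientation: [-180.0, 0.0, 2.7]
force: [-0.1, 0.1, 0.4]
opening: 0.0007
```

Run:
```python
from h import *
i,K,C=snap('wrist','w1.png'); np.savez('pics/w1.npz',i=i,K=K,C=C); print(tool().round(3).tolist(),ctrl.get_obs()['joint_pos'].round(1))
```

```text
[[0.999, 0.046, -0.0, 0.489], [0.046, -0.999, 0.0, 0.13], [-0.0, -0.0, -1.0, 0.3], [0.0, 0.0, 0.0, 1.0]] [ 37.2   2.4 -14.4  -0.  -73.3  55.5]
```

View pics/w1.png

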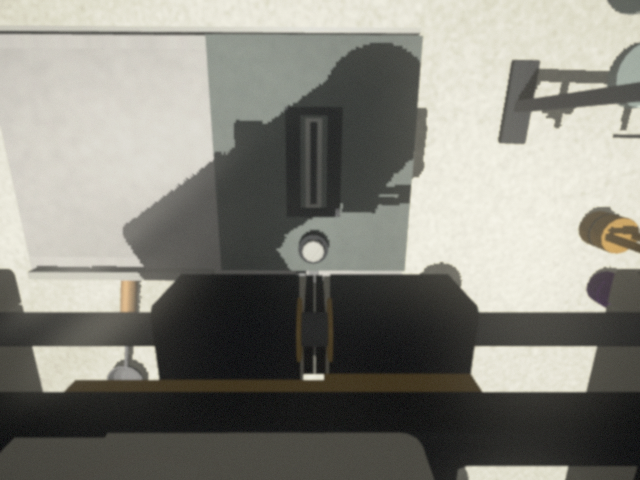

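The wrist view shows the button top at (314, 247), the handle bar from (315, 117) to (314, 206), and the lid's right edge running from (420, 36) to (405, 270).

Run:
```python
from h import *
d=np.load('pics/w1.npz');i,K,C=d['i'],d['K'],d['C']
b=plane(314,247,K,C,.131); print('button',b.round(4))
for u,v in[(315,117),(314,206),(314,161.5)]: print('bar',plane(u,v,K,C,.125).round(4))
for u,v in[(288,108),(342,108),(287,216),(340,216)]: print('frame',plane(u,v,K,C,.125).round(4))
for u,v in[(420,36),(405,270)]: print('lid edge',plane(u,v,K,C,.111).round(4))
print('off',off([b[0],b[1],.131+.011+.01]))
```

```text
button [0.462  0.1292 0.131 ]
bar [0.5743 0.1336 0.125 ]
bar [0.4985 0.1309 0.125 ]
bar [0.5376 0.1328 0.125 ]
frame [0.5804 0.1564 0.125 ]
frame [0.5825 0.1115 0.125 ]
frame [0.4882 0.1548 0.125 ]
frame [0.4905 0.1071 0.125 ]
lid edge [0.6425 0.0499 0.111 ]
lid edge [0.4361 0.0386 0.111 ]
off [-27.3  -0.  147.5]
```

>>> jog_arm(
  motion=[
    {"offset":[-27,0,40],"roll":0,"hand":0},
    {"offset":[-27,0,80],"roll":0,"hand":0},
    {"offset":[-27,0,120],"roll":0,"hand":0},
    {"offset":[-27,0,145],"roll":0,"hand":0},
    {"offset":[-27,0,152],"roll":0,"hand":0},
    {"offset":[-27,0,158],"roll":0,"hand":0},
    {"offset":[-27,0,163],"roll":0,"hand":0},
    {"offset":[-27,0,163],"roll":0,"hand":0},
    {"offset":[-27,0,163],"roll":0,"hand":0},
  ],
)

```text
clock: 2.62
tool_pos: [0.4634, 0.1289, 0.1379]
orientation: [-179.9, -0.1, 2.6]
force: [-3.0, -0.3, 4.2]
opening: 0.0005
```

>>> jog_arm(
  motion=[
    {"offset":[0,0,-40],"roll":0,"hand":40},
    {"offset":[0,0,-80],"roll":0,"hand":60},
    {"offset":[20,0,-120],"roll":0,"hand":60},
    {"offset":[52,0,-142],"roll":0,"hand":60},
    {"offset":[52,0,-142],"roll":0,"hand":60},
    {"offset":[52,0,-142],"roll":0,"hand":60},
    {"offset":[52,0,-142],"roll":0,"hand":60},
  ],
)

```text
clock: 3.2
tool_pos: [0.5146, 0.1305, 0.2789]
orientation: [-179.9, -0.0, 2.5]
force: [0.3, -0.3, -0.2]
opening: 0.0413
```

Run:
```python
from h import *
i,K,C=snap('wrist','w2.png'); np.savez('pics/w2.npz',i=i,K=K,C=C); print(tool().round(4).tolist())
```

```text
[[0.999, 0.0443, -0.0004, 0.5141], [0.0443, -0.999, 0.0002, 0.1303], [-0.0004, -0.0002, -1.0, 0.2783], [0.0, 0.0, 0.0, 1.0]]
```

View pics/w2.png

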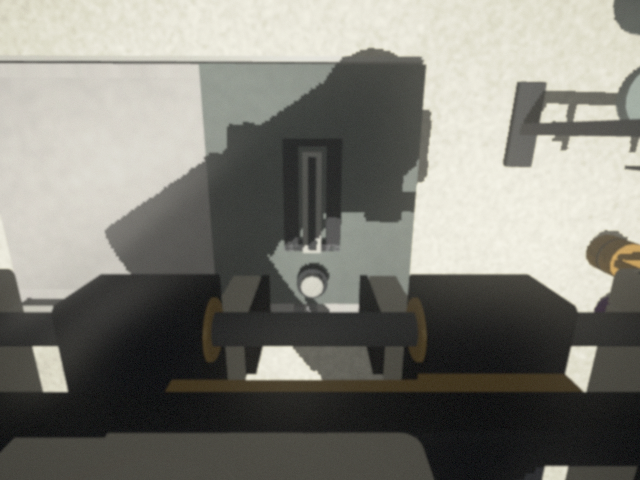

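Run:
```python
from h import *
d=np.load('pics/w2.npz');i,K,C=d['i'],d['K'],d['C']
for z in(.125,.157):
    a,b=plane(312.5,147,K,C,z),plane(312,249,K,C,z); print(z,a.round(4),b.round(4),np.linalg.norm(a-b))
for p in [(.5755,.1335),(.5005,.1305)]:
    for z in(.125,.157): print(z,proj([*p,z],K,C).round(1))
cv2.imwrite('pics/w2c.png',cv2.resize(i[130:300,230:400,::-1],(680,680)))
```

```text
0.125 [0.576  0.1347 0.125 ] [0.4902 0.1314 0.125 ] 0.0859077073366142
0.157 [0.5774 0.1346 0.157 ] [0.5006 0.1316 0.157 ] 0.07678503099546104
0.125 [313.9 147.8]
0.157 [313.9 149.7]
0.125 [313.6 237.6]
0.157 [313.5 249.2]
```

View pics/w2c.png

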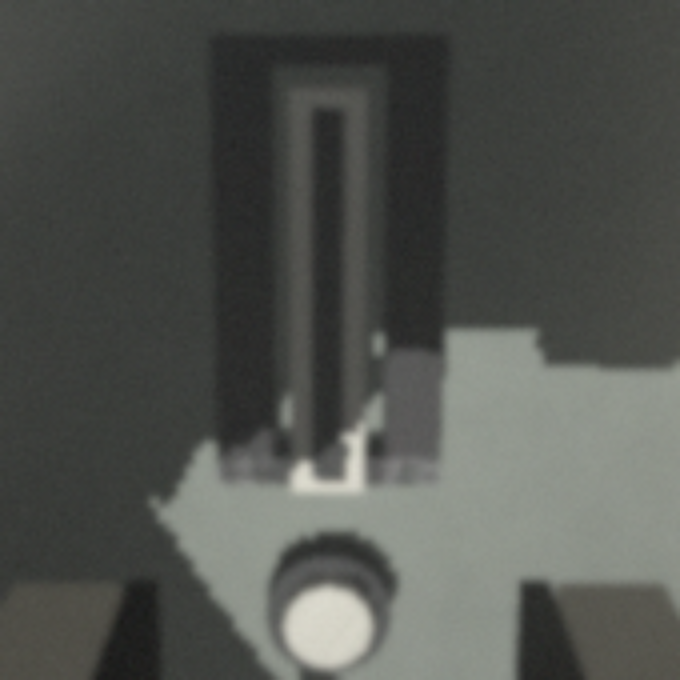

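Popped: the bar's end now overlaps the frame edge, and its length is 76.8 mm if taken at the popped height. Next I'll grip the bar.

>>> jog_arm(
  motion=[
    {"offset":[25,-1.4,35],"roll":0,"hand":50},
    {"offset":[25,-1.4,70],"roll":0,"hand":50},
    {"offset":[25,-1.4,100],"roll":0,"hand":50},
    {"offset":[25,-1.4,122],"roll":0,"hand":50},
    {"offset":[25,-1.4,136],"roll":0,"hand":50},
    {"offset":[25,-1.4,136],"roll":0,"hand":50},
    {"offset":[25,-1.4,136],"roll":0,"hand":10},
    {"offset":[25,-1.4,136],"roll":0,"hand":10},
    {"offset":[25,-1.4,136],"roll":0,"hand":10},
    {"offset":[25,-1.4,136],"roll":0,"hand":10},
    {"offset":[25,-1.4,136],"roll":0,"hand":10},
    {"offset":[25,-1.4,136],"roll":0,"hand":10},
    {"offset":[25,-1.4,136],"roll":0,"hand":10},
  ],
)

```text
clock: 4.33
tool_pos: [0.54, 0.1336, 0.1433]
orientation: [-179.9, -0.1, 2.6]
force: [0.2, 1.9, 2.5]
opening: 0.023
```

>>> jog_arm(
  motion=[
    {"offset":[0,0,0],"roll":0,"hand":10},
    {"offset":[0,0,0],"roll":0,"hand":10},
    {"offset":[0,0,0],"roll":-0.11,"hand":10},
    {"offset":[0,0,0],"roll":-0.22,"hand":10},
    {"offset":[0,0,0],"roll":-0.33,"hand":10},
    {"offset":[0,0,0],"roll":-0.44,"hand":10},
    {"offset":[0,0,0],"roll":-0.55,"hand":10},
    {"offset":[0,0,0],"roll":-0.66,"hand":10},
    {"offset":[0,0,0],"roll":-0.77,"hand":10},
    {"offset":[0,0,0],"roll":-0.88,"hand":10},
    {"offset":[0,0,0],"roll":-0.99,"hand":10},
    {"offset":[0,0,0],"roll":-1.1,"hand":10},
    {"offset":[0,0,0],"roll":-1.2,"hand":10},
    {"offset":[0,0,0],"roll":-1.28,"hand":10},
    {"offset":[0,0,0],"roll":-1.36,"hand":10},
    {"offset":[0,0,0],"roll":-1.36,"hand":10},
    {"offset":[0,0,0],"roll":-1.36,"hand":10},
    {"offset":[0,0,0],"roll":-1.36,"hand":10},
  ],
)

```text
clock: 5.83
tool_pos: [0.5369, 0.1356, 0.1415]
orientation: [-179.7, -0.2, 80.5]
force: [-13.8, 17.6, 2.6]
opening: 0.0137
```

>>> jog_arm(
  motion=[
    {"offset":[1.5,-2.3,0],"roll":0,"hand":10},
    {"offset":[15,-5,0],"roll":0,"hand":10},
    {"offset":[30,-8.5,0],"roll":0,"hand":10},
    {"offset":[46,-12,0],"roll":0,"hand":10},
    {"offset":[62,-15.5,0],"roll":0,"hand":10},
    {"offset":[78,-19,0],"roll":0,"hand":10},
    {"offset":[94,-22.5,0],"roll":0,"hand":10},
    {"offset":[110,-26,0],"roll":0,"hand":10},
    {"offset":[126,-29.5,0],"roll":0,"hand":10},
    {"offset":[142,-33,0],"roll":0,"hand":10},
    {"offset":[156,-36,0],"roll":0,"hand":10},
    {"offset":[166,-38,0],"roll":0,"hand":10},
    {"offset":[173,-39.5,0],"roll":0,"hand":10},
    {"offset":[173,-39.5,0],"roll":0,"hand":10},
    {"offset":[173,-39.5,0],"roll":0,"hand":10},
    {"offset":[173,-39.5,0],"roll":0,"hand":10},
  ],
)

```text
clock: 7.17
tool_pos: [0.5292, 0.3112, 0.1427]
orientation: [180.0, -0.1, 80.5]
force: [-1.1, 2.9, 2.6]
opening: 0.0139
```

The lid slid 176 mm to its stop. I'll release the bar, rise, and go to look at the weights.

>>> jog_arm(
  motion=[
    {"offset":[0,0,0],"roll":0,"hand":50},
    {"offset":[0,0,0],"roll":0,"hand":50},
    {"offset":[0,0,0],"roll":0,"hand":50},
    {"offset":[0,0,0],"roll":0,"hand":50},
    {"offset":[0,0,-40],"roll":0,"hand":70},
    {"offset":[0,0,-80],"roll":0.1,"hand":70},
    {"offset":[-10,0,-120],"roll":0.2,"hand":70},
    {"offset":[-40,0,-145],"roll":0.3,"hand":70},
    {"offset":[-80,10,-165],"roll":0.4,"hand":70},
  ],
)

```text
clock: 7.92
tool_pos: [0.5252, 0.2341, 0.3085]
orientation: [180.0, -0.2, 57.4]
force: [1.6, -0.6, -0.0]
opening: 0.0672
```

```bash
python3 -c "
from h import *
print(off([.49,-.23,.33]),ctrl.get_obs()['orientation'],ctrl.get_obs()['tool_pos'],ctrl.get_obs()['joint_pos'].round())"
```

```text
[-410.   220.3  -22.5] [ 1.79957491e+02 -1.60451169e-01  5.74147200e+01] [0.52524426 0.2340926  0.30847832] [ 44.   9.  -6.   0. -75. 104.]
```

>>> jog_arm(
  motion=[
    {"offset":[-410,220,-22],"roll":0.985,"hand":70},
    {"offset":[-410,220,-22],"roll":0.985,"hand":70},
    {"offset":[-410,220,-22],"roll":0.985,"hand":70},
    {"offset":[-410,220,-22],"roll":0.985,"hand":70},
    {"offset":[-410,220,-22],"roll":0.985,"hand":70},
    {"offset":[-410,220,-22],"roll":0.985,"hand":70},
    {"offset":[-410,220,-22],"roll":0.985,"hand":70},
    {"offset":[-410,220,-22],"roll":0.985,"hand":70},
    {"offset":[-410,220,-22],"roll":0.985,"hand":70},
    {"offset":[-410,220,-22],"roll":0.985,"hand":70},
    {"offset":[-410,220,-22],"roll":0.985,"hand":70},
    {"offset":[-410,220,-22],"roll":0.985,"hand":70},
    {"offset":[-410,220,-22],"roll":0.985,"hand":70},
    {"offset":[-410,220,-22],"roll":0.985,"hand":70},
    {"offset":[-410,220,-22],"roll":0.985,"hand":70},
    {"offset":[-410,220,-22],"roll":0.985,"hand":70},
  ],
)

```text
clock: 9.25
tool_pos: [0.4914, -0.2295, 0.3277]
orientation: [-180.0, 0.0, 1.2]
force: [0.8, 0.3, 0.1]
opening: 0.0701
```

Run:
```python
from h import *
i,K,C=snap('wrist','w3.png'); np.savez('pics/w3.npz',i=i,K=K,C=C); print(tool().round(4).tolist())
```

```text
[[0.9998, 0.0214, 0.0001, 0.4915], [0.0214, -0.9998, 0.0002, -0.2295], [0.0001, -0.0002, -1.0, 0.3278], [0.0, 0.0, 0.0, 1.0]]
```

View pics/w3.png

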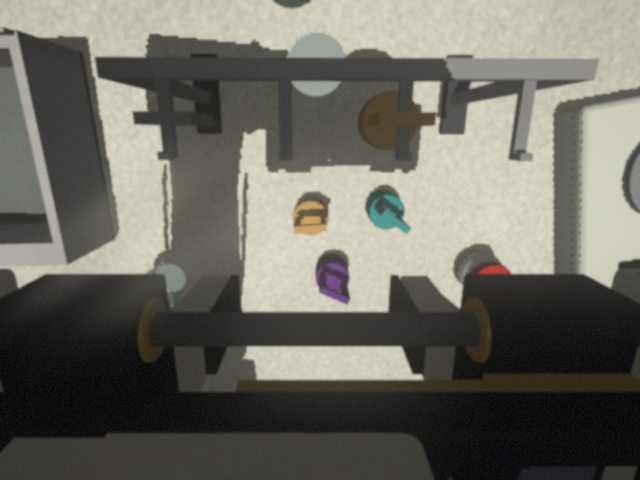

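Run:
```python
import cv2,numpy as np
i=cv2.imread('pics/w3.png'); r=lambda i,w,h:cv2.resize(i,(w,h),interpolation=cv2.INTER_CUBIC)
a=cv2.convertScaleAbs(i[50:180,340:460],alpha=1.8); b=i[180:270,270:360]
cv2.imwrite('pics/w3c.png',np.hstack([r(a,400,433),np.vstack([r(b,400,400),np.zeros((33,400,3),np.uint8)])]))
```

```text
(no output)
```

View pics/w3c.png

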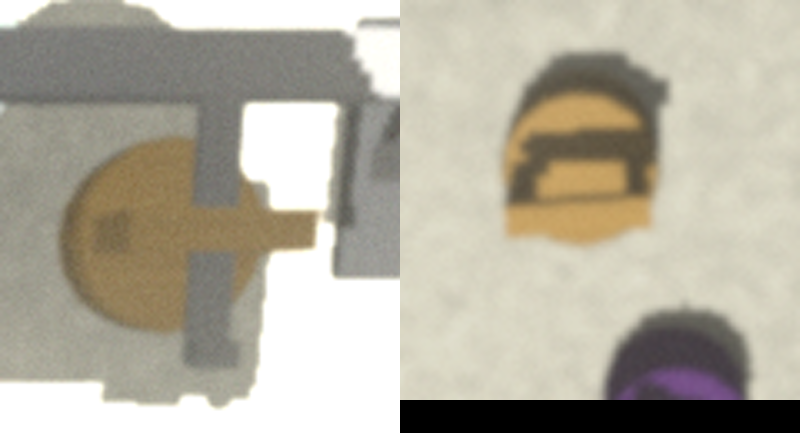

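Run:
```python
from h import *
d=np.load('pics/w3.npz');i,K,C=d['i'],d['K'],d['C']; print(C[:3,3].round(3))
for u,v in[(293.6,230),(326.3,228),(310,229.3)]: print('d bar',plane(u,v,K,C,.09).round(4))
print('d cyl', plane((508+655)/2/4.444-90+270,180+168/4.444,K,C,.04).round(4), [plane(u/4.444+180,217,K,C,.04).round(4)[:2] for u in(508,655)])
for u,v in[(434.5,118.6),(404.5,118.6)]: print('hung',plane(u,v,K,C,.231).round(4))
print('hung cyl', plane(340+160/3.333,50+235/3.333,K,C,.181).round(4))
for n,u,v,z in[('rail frontL',98,77,.227),('rail frontR',594,80,.227),('peg-117 root',525,82,.225),('peg-117 tip',522,157,.225),('peg39 root',285,82,.225),('peg39 tip',285,157,.225),('peg-39 tip',404,157,.225),('peg117 tip',166,157,.225)]: print(n,plane(u,v,K,C,z).round(4))
```

```text
[ 0.565 -0.228  0.475]
d bar [ 0.4609 -0.2078  0.09  ]
d bar [ 0.4639 -0.2433  0.09  ]
d bar [ 0.4621 -0.2256  0.09  ]
d cyl [ 0.4632 -0.2261  0.04  ] [array([ 0.4638, -0.2059]), array([ 0.4646, -0.2463])]
hung [ 0.5744 -0.3043  0.231 ]
hung [ 0.574  -0.2852  0.231 ]
hung cyl [ 0.5741 -0.2844  0.181 ]
rail frontL [ 0.5949 -0.0916  0.227 ]
rail frontR [ 0.5998 -0.4032  0.227 ]
peg-117 root [ 0.598  -0.3611  0.225 ]
peg-117 tip [ 0.5514 -0.3675  0.225 ]
peg39 root [ 0.5947 -0.2088  0.225 ]
peg39 tip [ 0.548  -0.2088  0.225 ]
peg-39 tip [ 0.5498 -0.2884  0.225 ]
peg117 tip [ 0.5463 -0.1291  0.225 ]
```

Weight d is at (0.4625, −0.226) with its eye at about 4°. The hung weight is at (0.574, −0.286), which matches the peg −39 geometry (rail measured 311.6 mm against 312). I'll turn the tool half round so the camera stays clear of the rack.

>>> jog_arm(
  motion=[
    {"offset":[-29,-4,0],"roll":0.12,"hand":70},
    {"offset":[-29,-4,0],"roll":0.24,"hand":70},
    {"offset":[-29,-4,0],"roll":0.36,"hand":70},
    {"offset":[-29,-4,0],"roll":0.48,"hand":70},
    {"offset":[-29,-4,0],"roll":0.6,"hand":70},
    {"offset":[-29,-4,0],"roll":0.72,"hand":70},
    {"offset":[-29,-4,0],"roll":0.84,"hand":70},
    {"offset":[-29,-4,0],"roll":0.96,"hand":70},
    {"offset":[-29,-4,0],"roll":1.08,"hand":70},
    {"offset":[-29,-4,0],"roll":1.2,"hand":70},
    {"offset":[-29,-4,0],"roll":1.32,"hand":70},
    {"offset":[-29,-4,0],"roll":1.44,"hand":70},
    {"offset":[-29,-4,0],"roll":1.56,"hand":70},
    {"offset":[-29,-4,0],"roll":1.68,"hand":70},
    {"offset":[-29,-4,0],"roll":1.8,"hand":70},
    {"offset":[-29,-4,0],"roll":1.92,"hand":70},
    {"offset":[-29,-4,0],"roll":2.04,"hand":70},
    {"offset":[-29,-4,0],"roll":2.16,"hand":70},
    {"offset":[-29,-4,0],"roll":2.28,"hand":70},
    {"offset":[-29,-4,0],"roll":2.4,"hand":70},
  ],
)

```text
clock: 10.97
tool_pos: [0.4625, -0.2261, 0.3279]
orientation: [-180.0, 0.0, -136.6]
force: [-0.0, -0.2, 0.6]
opening: 0.0701
```

>>> jog_arm(
  motion=[
    {"offset":[0,0,0],"roll":0.12,"hand":70},
    {"offset":[0,0,0],"roll":0.24,"hand":70},
    {"offset":[0,0,0],"roll":0.36,"hand":70},
    {"offset":[0,0,0],"roll":0.48,"hand":70},
    {"offset":[0,0,0],"roll":0.6,"hand":70},
    {"offset":[0,0,0],"roll":0.7,"hand":70},
    {"offset":[0,0,0],"roll":0.7,"hand":70},
    {"offset":[0,0,0],"roll":0.7,"hand":70},
  ],
)

```text
clock: 11.63
tool_pos: [0.4624, -0.2264, 0.3279]
orientation: [180.0, 0.0, -176.2]
force: [0.7, -0.2, 0.2]
opening: 0.07
```

Run:
```python
from h import *
i,K,C=snap('wrist','w4.png'); np.savez('pics/w4.npz',i=i,K=K,C=C); print(tool().round(4).tolist(),ctrl.get_obs()['joint_pos'].round()); print(off([.4625,-.226,.075]))
print(proj([.4625,-.226,.09],K,C))
hsv=cv2.cvtColor(i,cv2.COLOR_RGB2HSV)
m=((hsv[...,0]>12)&(hsv[...,0]<28)&(hsv[...,1]>110)&(hsv[...,2]>90)).astype(np.uint8)
n,l,s,c=cv2.connectedComponentsWithStats(m)
for k in range(1,n):
    if s[k,4]>100: print(s[k],c[k].round(1),plane(*c[k],K,C,.04).round(3))
```

```text
[[-0.9978, -0.0661, 0.0002, 0.4624], [-0.0661, 0.9978, 0.0, -0.2265], [-0.0002, 0.0, -1.0, 0.3278], [0.0, 0.0, 0.0, 1.0]] [ -4.   3. -11.  -0. -77. -82.]
[-1.000e-01  5.000e-01  2.528e+02]
[314.60784385 202.93845157]
[300 178  32  35 799] [315.4 194.8] [ 0.462 -0.225  0.04 ]
[137 312   9  30 149] [140.9 328.5] [ 0.657 -0.445  0.04 ]
[481 332  11  29 147] [487.3 346.3] [0.653 0.021 0.04 ]
```

View pics/w4.png

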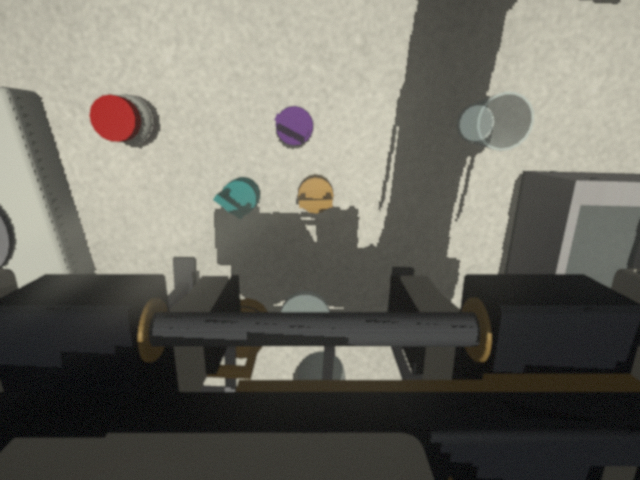

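Weight d is under the tool at (315, 195), inside the pads' span. Turquoise is at (238, 197), purple at (294, 126) — both clear. I'll go down and grip.

>>> jog_arm(
  motion=[
    {"offset":[0,0,40],"roll":0,"hand":64},
    {"offset":[0,0,80],"roll":0,"hand":64},
    {"offset":[0,0,120],"roll":0,"hand":64},
    {"offset":[0,0,160],"roll":0,"hand":64},
    {"offset":[0,0,200],"roll":0,"hand":64},
    {"offset":[0,0,230],"roll":0,"hand":64},
    {"offset":[0,0,253],"roll":0,"hand":64},
    {"offset":[0,0,253],"roll":0,"hand":64},
    {"offset":[0,0,253],"roll":0,"hand":25},
    {"offset":[0,0,253],"roll":0,"hand":25},
    {"offset":[0,0,253],"roll":0,"hand":25},
    {"offset":[0,0,253],"roll":0,"hand":25},
    {"offset":[0,0,253],"roll":0,"hand":25},
    {"offset":[0,0,253],"roll":0,"hand":25},
    {"offset":[0,0,253],"roll":0,"hand":25},
    {"offset":[0,0,253],"roll":0,"hand":25},
  ],
)

```text
clock: 13.02
tool_pos: [0.4633, -0.2273, 0.076]
orientation: [-180.0, 0.1, -176.5]
force: [0.3, 1.9, 7.3]
opening: 0.0357
```

>>> jog_arm(
  motion=[
    {"offset":[0,0,-15],"roll":0,"hand":25},
    {"offset":[0,0,-45],"roll":0,"hand":25},
    {"offset":[0,0,-80],"roll":0,"hand":25},
    {"offset":[0,0,-120],"roll":0,"hand":25},
    {"offset":[0,0,-160],"roll":0,"hand":25},
    {"offset":[-3,15,-200],"roll":0.02,"hand":25},
    {"offset":[-8,45,-220],"roll":0.02,"hand":25},
    {"offset":[-12,80,-224],"roll":0.02,"hand":25},
    {"offset":[-20,120,-224],"roll":0.02,"hand":25},
    {"offset":[-26,160,-224],"roll":0.02,"hand":25},
    {"offset":[-32,200,-224],"roll":0.02,"hand":25},
    {"offset":[-38,240,-224],"roll":0.02,"hand":25},
    {"offset":[-45,280,-224],"roll":0.02,"hand":25},
    {"offset":[-50,315,-224],"roll":0.02,"hand":25},
    {"offset":[-54,338,-224],"roll":0.02,"hand":25},
    {"offset":[-56,351,-224],"roll":0.02,"hand":25},
    {"offset":[-56,351,-224],"roll":0.02,"hand":25},
    {"offset":[-56,351,-224],"roll":0.02,"hand":25},
  ],
)

```text
clock: 14.52
tool_pos: [0.4962, 0.1267, 0.2983]
orientation: [-180.0, -0.1, -177.6]
force: [0.1, -0.1, -2.5]
opening: 0.0357
```

Run:
```python
from h import *
i,K,C=snap('wrist','w5.png'); np.savez('pics/w5.npz',i=i,K=K,C=C); print(tool().round(4).tolist(),ctrl.get_obs()['force']); print(off([.497,.127,.081]))
```

```text
[[-0.9991, -0.0416, -0.001, 0.4962], [-0.0416, 0.9991, -0.0005, 0.1261], [0.001, -0.0004, -1.0, 0.2984], [0.0, 0.0, 0.0, 1.0]] [ 0.04926102  1.5766829  -2.34273215]
[ -1.1   1.  217.4]
```

View pics/w5.png

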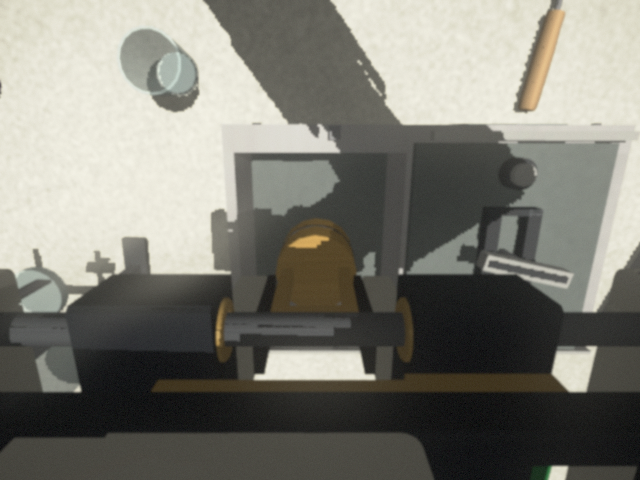

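The weight is held over the open compartment. The rim's inner edges are at column 236 on the left and about row 140–152 on the near side; the lid edge is at about column 405.

Run:
```python
from h import *
d=np.load('pics/w5.npz');i,K,C=d['i'],d['K'],d['C']
yaw=np.deg2rad(2.6);o=np.array([.537,.134]);Rm=np.array([[np.cos(yaw),-np.sin(yaw)],[np.sin(yaw),np.cos(yaw)]])
W=lambda p,z:np.array([*(o+Rm@np.array(p)),z])
for p in[(-.115,-.09),(-.095,-.08),(0,-.08),(0,-.09),(-.095,.08)]: print(p,'rim',proj(W(p,.1),K,C).round(),'floor',proj(W(p,.006),K,C).round())
for u,v in[(223,126),(236,152)]: print(plane(u,v,K,C,.1).round(4)[:2], (Rm.T@(plane(u,v,K,C,.1)[:2]-o)).round(4))
for u,v in[(252,154),(385,152)]: print('floor',(Rm.T@(plane(u,v,K,C,.006)[:2]-o)).round(4))
```

```text
(-0.115, -0.09) rim [221. 131.] floor [241. 132.]
(-0.095, -0.08) rim [234. 154.] floor [251. 149.]
(0, -0.08) rim [239. 252.] floor [254. 228.]
(0, -0.09) rim [229. 252.] floor [246. 228.]
(-0.095, 0.08) rim [407. 153.] floor [387. 149.]
[0.4214 0.0407] [-0.1198 -0.088 ]
[0.4439 0.0521] [-0.0967 -0.0776]
floor [-0.0896 -0.0786]
floor [-0.0915  0.0775]
```

>>> jog_arm(
  motion=[
    {"offset":[0,0,40],"roll":0,"hand":25},
    {"offset":[0,0,80],"roll":0,"hand":25},
    {"offset":[0,0,120],"roll":0,"hand":25},
    {"offset":[0,0,155],"roll":0,"hand":25},
    {"offset":[0,0,185],"roll":0,"hand":25},
    {"offset":[0,0,202],"roll":0,"hand":25},
    {"offset":[0,0,210],"roll":0,"hand":25},
    {"offset":[0,0,214],"roll":0,"hand":25},
    {"offset":[0,0,217],"roll":0,"hand":25},
    {"offset":[0,0,217],"roll":0,"hand":25},
    {"offset":[0,0,217],"roll":0,"hand":25},
  ],
)

```text
clock: 15.48
tool_pos: [0.4974, 0.1268, 0.0829]
orientation: [179.9, 0.1, -177.6]
force: [-0.2, -0.5, -2.1]
opening: 0.0357
```

>>> jog_arm(
  motion=[
    {"offset":[0,0,1],"roll":0,"hand":25},
    {"offset":[0,0,2],"roll":0,"hand":25},
    {"offset":[0,0,2.5],"roll":0,"hand":25},
    {"offset":[0,0,2.5],"roll":0,"hand":25},
    {"offset":[0,0,2.5],"roll":0,"hand":25},
  ],
)

```text
clock: 15.9
tool_pos: [0.4982, 0.1276, 0.0818]
orientation: [179.9, 0.2, -177.6]
force: [-3.2, 0.9, 12.9]
opening: 0.0357
```

Floor contact (+12.9 N). I'll release and rise.

>>> jog_arm(
  motion=[
    {"offset":[0,0,-1],"roll":0,"hand":25},
    {"offset":[0,0,-1],"roll":0,"hand":60},
    {"offset":[0,0,-1],"roll":0,"hand":60},
    {"offset":[0,0,-1],"roll":0,"hand":60},
    {"offset":[0,0,-1],"roll":0,"hand":60},
    {"offset":[0,0,-10],"roll":0,"hand":60},
    {"offset":[0,0,-40],"roll":0,"hand":60},
    {"offset":[0,0,-80],"roll":0,"hand":60},
    {"offset":[0,0,-120],"roll":0,"hand":60},
    {"offset":[0,0,-160],"roll":0,"hand":60},
    {"offset":[0,0,-200],"roll":0,"hand":60},
    {"offset":[0,0,-240],"roll":0,"hand":60},
    {"offset":[0,0,-260],"roll":0,"hand":60},
    {"offset":[0,0,-260],"roll":0,"hand":60},
  ],
)

```text
clock: 17.07
tool_pos: [0.4984, 0.1269, 0.3458]
orientation: [179.8, 0.5, -177.6]
force: [1.1, -0.5, -1.3]
opening: 0.0601
```

Run:
```python
from h import *
i,K,C=snap('wrist','w6.png'); np.savez('pics/w6.npz',i=i,K=K,C=C); print(tool().round(4).tolist()); print(off([.574,-.286,.34]))
```

```text
[[-0.9991, -0.0413, 0.0049, 0.4974], [-0.0413, 0.9991, 0.0029, 0.1268], [-0.005, 0.0027, -1.0, 0.3427], [0.0, 0.0, 0.0, 1.0]]
[ -59.5 -415.7    1.9]
```

View pics/w6.png

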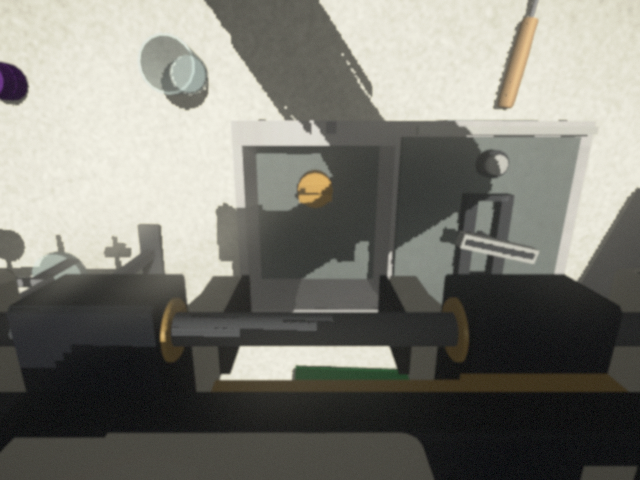

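Weight d stands upright in the compartment (round at (314, 188), eye edge-on). Next is the hung weight.

>>> jog_arm(
  motion=[
    {"offset":[-5,-38,0],"roll":0.026,"hand":60},
    {"offset":[-11,-77,0],"roll":0.026,"hand":60},
    {"offset":[-16,-115,0],"roll":0.026,"hand":60},
    {"offset":[-22,-155,0],"roll":0.026,"hand":60},
    {"offset":[-28,-195,0],"roll":0.026,"hand":60},
    {"offset":[-34,-235,0],"roll":0.026,"hand":60},
    {"offset":[-39,-275,0],"roll":0.026,"hand":60},
    {"offset":[-45,-315,0],"roll":0.026,"hand":60},
    {"offset":[-50,-355,0],"roll":0.026,"hand":60},
    {"offset":[-55,-390,0],"roll":0.026,"hand":60},
    {"offset":[-59,-416,0],"roll":0.026,"hand":60},
    {"offset":[-59,-416,0],"roll":0.026,"hand":60},
    {"offset":[-59,-416,0],"roll":0.026,"hand":60},
  ],
)

```text
clock: 18.2
tool_pos: [0.572, -0.288, 0.3372]
orientation: [179.9, -0.2, -179.3]
force: [0.3, -0.1, 0.1]
opening: 0.0601
```

Run:
```python
from h import *
i,K,C=snap('wrist','w7.png'); np.savez('pics/w7.npz',i=i,K=K,C=C); print(tool().round(4).tolist()); print(off([.574,-.286,.214]))
cv2.imwrite('pics/w7c.png',cv2.resize(i[60:280,180:460,::-1],(700,550)))
print(proj([.574,-.286,.231],K,C),proj([.574,-.304,.231],K,C),proj([.574,-.268,.231],K,C))
```

```text
[[-0.9999, -0.0137, -0.0025, 0.5721], [-0.0137, 0.9999, 0.0008, -0.287], [0.0025, 0.0008, -1.0, 0.3379], [0.0, 0.0, 0.0, 1.0]]
[ -2.2   0.9 123.9]
[316.77391242 240.33105835] [291.8855871  240.02890585] [341.64923736 240.63305303]
```

View pics/w7c.png

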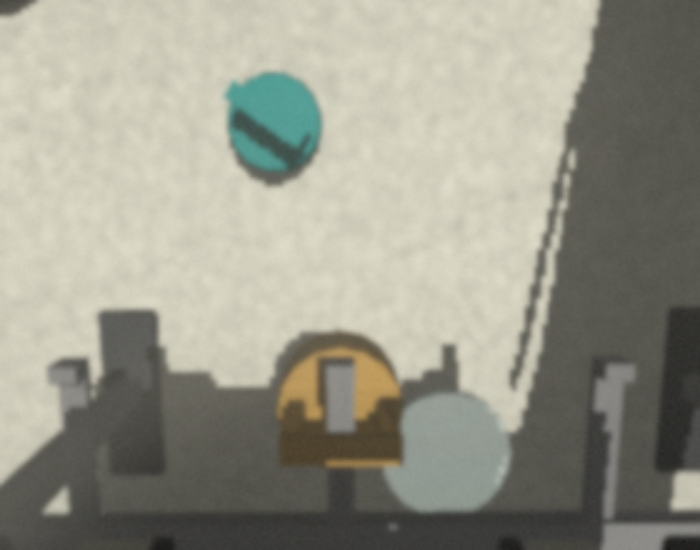

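The eye spans crop columns 280–402, row 449, which agrees with the prediction to under 1 px. I'll go down and grip.

>>> jog_arm(
  motion=[
    {"offset":[-2,1,30],"roll":0,"hand":60},
    {"offset":[-2,1,60],"roll":0,"hand":60},
    {"offset":[-2,1,90],"roll":0,"hand":60},
    {"offset":[-2,1,112],"roll":0,"hand":60},
    {"offset":[-2,1,123],"roll":0,"hand":60},
    {"offset":[-2,1,123],"roll":0,"hand":60},
    {"offset":[-2,1,123],"roll":0,"hand":25},
    {"offset":[-2,1,123],"roll":0,"hand":25},
    {"offset":[-2,1,123],"roll":0,"hand":25},
    {"offset":[-2,1,123],"roll":0,"hand":25},
    {"offset":[-2,1,123],"roll":0,"hand":25},
    {"offset":[-2,1,123],"roll":0,"hand":25},
    {"offset":[-2,1,123],"roll":0,"hand":25},
  ],
)

```text
clock: 19.33
tool_pos: [0.5753, -0.2859, 0.2176]
orientation: [-180.0, 0.1, -179.1]
force: [-0.7, 1.7, 5.4]
opening: 0.0358
```

>>> jog_arm(
  motion=[
    {"offset":[0,0,-6],"roll":0,"hand":25},
    {"offset":[0,0,-13],"roll":0,"hand":25},
    {"offset":[0,0,-21],"roll":0,"hand":25},
    {"offset":[0,0,-21],"roll":0,"hand":25},
    {"offset":[0,0,-21],"roll":0,"hand":25},
  ],
)

```text
clock: 19.75
tool_pos: [0.575, -0.2857, 0.2377]
orientation: [-180.0, 0.1, -179.1]
force: [0.4, -0.5, -2.2]
opening: 0.0355
```

>>> jog_arm(
  motion=[
    {"offset":[8,0,-21],"roll":0,"hand":25},
    {"offset":[20,0,-21],"roll":0,"hand":25},
    {"offset":[35,0,-21],"roll":0,"hand":25},
    {"offset":[50,0,-21],"roll":0,"hand":25},
    {"offset":[70,0,-21],"roll":0,"hand":25},
    {"offset":[85,0,-21],"roll":0,"hand":25},
    {"offset":[90,0,-30],"roll":0,"hand":25},
    {"offset":[90,0,-60],"roll":0,"hand":25},
    {"offset":[90,0,-80],"roll":0,"hand":25},
    {"offset":[90,0,-80],"roll":0,"hand":25},
  ],
)

```text
clock: 20.58
tool_pos: [0.4865, -0.2882, 0.3227]
orientation: [-179.8, 0.4, -179.1]
force: [0.8, 0.0, -0.8]
opening: 0.0356
```

Run:
```python
from h import *
print(tool().round(4).tolist(),ctrl.get_obs()['force']); print(off([.577,.130,.30]))
```

```text
[[-0.9999, -0.0157, 0.0074, 0.4865], [-0.0157, 0.9999, -0.0036, -0.2882], [-0.0073, -0.0037, -1.0, 0.3227], [0.0, 0.0, 0.0, 1.0]] [ 0.84681819  0.0263127  -0.84258653]
[-96.8 416.8  21.9]
```

>>> jog_arm(
  motion=[
    {"offset":[0,35,0],"roll":-0.03,"hand":25},
    {"offset":[0,75,0],"roll":-0.03,"hand":25},
    {"offset":[0,115,0],"roll":-0.03,"hand":25},
    {"offset":[0,155,0],"roll":-0.03,"hand":25},
    {"offset":[0,195,0],"roll":-0.03,"hand":25},
    {"offset":[0,235,0],"roll":-0.03,"hand":25},
    {"offset":[0,275,0],"roll":-0.03,"hand":25},
    {"offset":[-15,310,0],"roll":-0.03,"hand":25},
    {"offset":[-35,345,5],"roll":-0.03,"hand":25},
    {"offset":[-60,375,10],"roll":-0.03,"hand":25},
    {"offset":[-80,400,20],"roll":-0.03,"hand":25},
    {"offset":[-97,417,22],"roll":-0.03,"hand":25},
    {"offset":[-97,417,22],"roll":-0.03,"hand":25},
    {"offset":[-97,417,22],"roll":-0.03,"hand":25},
    {"offset":[-97,417,22],"roll":-0.03,"hand":25},
  ],
)

```text
clock: 21.83
tool_pos: [0.5751, 0.1314, 0.2947]
orientation: [-180.0, -0.1, -177.4]
force: [0.3, -0.8, -2.6]
opening: 0.0358
```

Run:
```python
from h import *
o=ctrl.get_obs();print(o['tool_pos'],o['orientation'],o['force']); print(off([.577,.130,.083]))
```

```text
[0.57509261 0.13137705 0.29465352] [-1.79970051e+02 -6.35922390e-02 -1.77393411e+02] [ 0.27650355 -0.83180083 -2.59274663]
[ -2.1  -1.4 211.7]
```

>>> jog_arm(
  motion=[
    {"offset":[0,0,40],"roll":0,"hand":25},
    {"offset":[0,0,80],"roll":0,"hand":25},
    {"offset":[0,0,120],"roll":0,"hand":25},
    {"offset":[0,0,155],"roll":0,"hand":25},
    {"offset":[0,0,182],"roll":0,"hand":25},
    {"offset":[0,0,198],"roll":0,"hand":25},
    {"offset":[0,0,206],"roll":0,"hand":25},
    {"offset":[0,0,209],"roll":0,"hand":25},
    {"offset":[0,0,209],"roll":0,"hand":25},
    {"offset":[0,0,209],"roll":0,"hand":25},
  ],
)

```text
clock: 22.67
tool_pos: [0.5762, 0.1317, 0.0878]
orientation: [179.9, 0.1, -177.4]
force: [-0.2, 1.4, -3.7]
opening: 0.0358
```

>>> jog_arm(
  motion=[
    {"offset":[0,0,1.5],"roll":0,"hand":25},
    {"offset":[0,0,3],"roll":0,"hand":25},
    {"offset":[0,0,4],"roll":0,"hand":25},
    {"offset":[0,0,5],"roll":0,"hand":25},
    {"offset":[0,0,5],"roll":0,"hand":25},
    {"offset":[0,0,5],"roll":0,"hand":25},
  ],
)

```text
clock: 23.17
tool_pos: [0.5784, 0.1322, 0.0856]
orientation: [179.9, 0.4, -177.3]
force: [-1.5, -2.7, 17.4]
opening: 0.0354
```

>>> jog_arm(
  motion=[
    {"offset":[0,0,3],"roll":0,"hand":25},
    {"offset":[0,0,3],"roll":0,"hand":60},
    {"offset":[0,0,3],"roll":0,"hand":60},
    {"offset":[0,0,3],"roll":0,"hand":60},
    {"offset":[0,0,3],"roll":0,"hand":60},
    {"offset":[0,0,-6],"roll":0,"hand":60},
    {"offset":[0,0,-30],"roll":0,"hand":60},
    {"offset":[0,0,-70],"roll":0,"hand":60},
    {"offset":[0,0,-110],"roll":0,"hand":60},
    {"offset":[10,0,-150],"roll":0,"hand":60},
    {"offset":[25,0,-190],"roll":0,"hand":60},
    {"offset":[45,0,-225],"roll":0,"hand":60},
    {"offset":[75,0,-235],"roll":0,"hand":60},
    {"offset":[90,0,-235],"roll":0,"hand":60},
    {"offset":[90,0,-235],"roll":0,"hand":60},
    {"offset":[90,0,-235],"roll":0,"hand":60},
  ],
)

```text
clock: 24.5
tool_pos: [0.4849, 0.1274, 0.3175]
orientation: [179.9, 0.1, -177.3]
force: [0.8, -0.0, -0.1]
opening: 0.0604
```

Run:
```python
from h import *
i,K,C=snap('wrist'); a=i[110:280,200:620,::-1]
s,_,_=snap('side','side1.png'); t,_,_=snap('top','top1.png')
r=lambda i,w,h:cv2.resize(i,(w,h),interpolation=cv2.INTER_CUBIC)
cv2.imwrite('pics/v8.png',np.vstack([r(a,800,324),np.hstack([r(s[160:290,230:430,::-1],400,260),r(t[190:290,155:310,::-1],400,260)])]))
o=ctrl.get_obs();print(o['tool_pos'],o['orientation'],o['joint_pos'].round())
np.savez('pics/w8.npz',i=i,K=K,C=C)
```

```text
[0.48582033 0.12739742 0.3158572 ] [-1.79964372e+02 -4.33353703e-02 -1.77409287e+02] [  37.    2.  -13.    0.  -75. -125.]
```

View pics/v8.png

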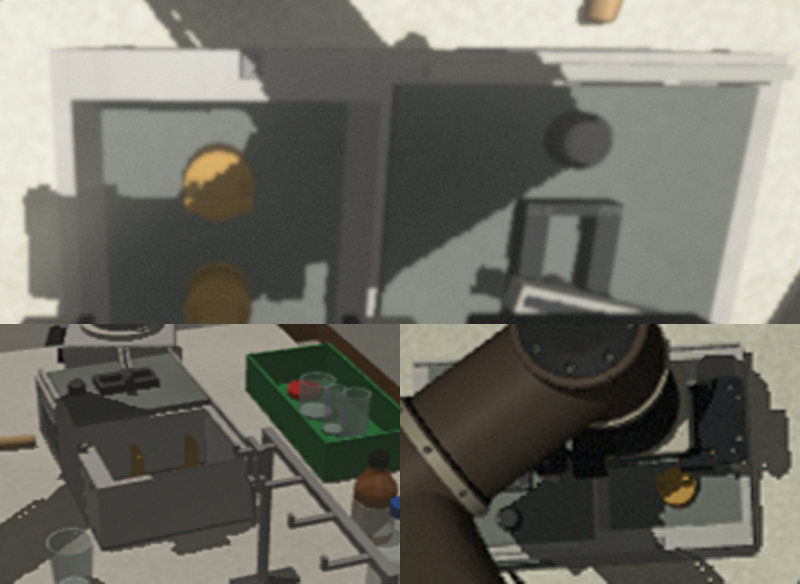

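Both weights stand upright, one behind the other, in the wrist and side views. Now back to the handle.

>>> jog_arm(
  motion=[
    {"offset":[-5,20,0],"roll":-0.12,"hand":50},
    {"offset":[-10,40,0],"roll":-0.24,"hand":50},
    {"offset":[-15,60,0],"roll":-0.36,"hand":50},
    {"offset":[-20,80,0],"roll":-0.48,"hand":50},
    {"offset":[-26,100,0],"roll":-0.6,"hand":50},
    {"offset":[-32,120,0],"roll":-0.72,"hand":50},
    {"offset":[-38,140,0],"roll":-0.84,"hand":50},
    {"offset":[-44,160,0],"roll":-0.96,"hand":50},
    {"offset":[-50,175,0],"roll":-1.08,"hand":50},
    {"offset":[-52,181,0],"roll":-1.2,"hand":50},
    {"offset":[-52,181,0],"roll":-1.3,"hand":50},
    {"offset":[-52,181,0],"roll":-1.36,"hand":50},
    {"offset":[-52,181,0],"roll":-1.36,"hand":50},
    {"offset":[-52,181,0],"roll":-1.36,"hand":50},
  ],
)

```text
clock: 25.82
tool_pos: [0.5296, 0.3105, 0.3151]
orientation: [179.9, -0.1, -99.6]
force: [0.6, -0.4, 0.3]
opening: 0.0501
```

Run:
```python
from h import *
o=ctrl.get_obs();print(o['tool_pos'],o['orientation'],o['joint_pos'].round()); print(off([.529,.311,.143]))
i,K,C=snap('wrist','w9.png')
for a in(-.038,.038):
    t=np.deg2rad(80.5); print(proj([.529+a*np.cos(t),.311+a*np.sin(t),.157],K,C).round())
cv2.imwrite('pics/w9c.png',i[120:300,220:420,::-1].repeat(3,0).repeat(3,1))
```

```text
[0.52963869 0.310547   0.31511386] [ 1.79942440e+02 -9.53073165e-02 -9.96288154e+01] [ 49.  13.  -0.   0. -77. -58.]
[ -0.6   0.5 172.1]
[315. 177.]
[315. 263.]
```

View pics/w9c.png

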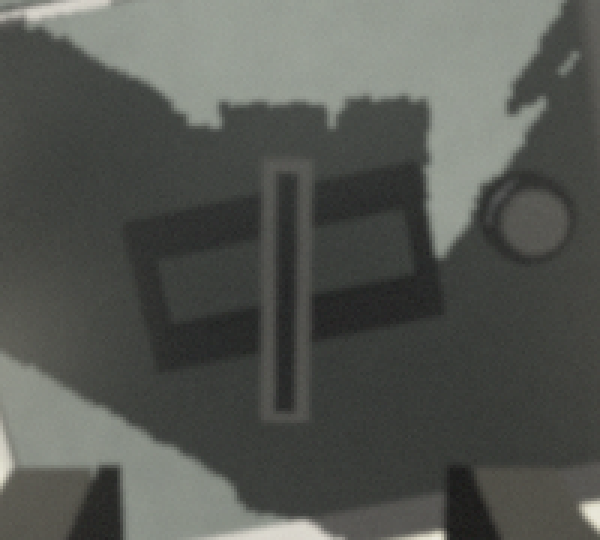

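The bar is aligned with the jaws (crop (287, 160)–(286, 420)), and its centre is within 3 mm of plan. I'll go down and grip.

>>> jog_arm(
  motion=[
    {"offset":[1,0,40],"roll":0,"hand":50},
    {"offset":[1,0,80],"roll":0,"hand":50},
    {"offset":[1,0,120],"roll":0,"hand":50},
    {"offset":[1,0,150],"roll":0,"hand":50},
    {"offset":[1,0,170],"roll":0,"hand":50},
    {"offset":[1,0,172],"roll":0,"hand":50},
    {"offset":[1,0,172],"roll":0,"hand":10},
    {"offset":[1,0,172],"roll":0,"hand":10},
    {"offset":[1,0,172],"roll":0,"hand":10},
    {"offset":[1,0,172],"roll":0,"hand":10},
    {"offset":[1,0,172],"roll":0,"hand":10},
    {"offset":[1,0,172],"roll":0,"hand":10},
    {"offset":[1,0,172],"roll":0,"hand":10},
    {"offset":[1,0,172],"roll":0,"hand":10},
    {"offset":[1,0,172],"roll":0,"hand":10},
  ],
)

```text
clock: 27.12
tool_pos: [0.529, 0.3099, 0.1445]
orientation: [-180.0, 0.0, -99.5]
force: [-3.2, 1.3, 2.9]
opening: 0.0141
```

>>> jog_arm(
  motion=[
    {"offset":[14,-3,0],"roll":0,"hand":10},
    {"offset":[30,-6.5,0],"roll":0,"hand":10},
    {"offset":[46,-10,0],"roll":0,"hand":10},
    {"offset":[62,-13.5,0],"roll":0,"hand":10},
    {"offset":[78,-17,0],"roll":0,"hand":10},
    {"offset":[94,-20,0],"roll":0,"hand":10},
    {"offset":[110,-23.5,0],"roll":0,"hand":10},
    {"offset":[126,-27,0],"roll":0,"hand":10},
    {"offset":[142,-30.5,0],"roll":0,"hand":10},
    {"offset":[156,-33.5,0],"roll":0,"hand":10},
    {"offset":[166,-35.5,0],"roll":0,"hand":10},
    {"offset":[173,-37,0],"roll":0,"hand":10},
    {"offset":[173,-37,0],"roll":0,"hand":10},
    {"offset":[173,-37,0],"roll":0,"hand":10},
    {"offset":[173,-37,0],"roll":0,"hand":10},
  ],
)

```text
clock: 28.37
tool_pos: [0.5364, 0.1344, 0.144]
orientation: [179.9, 0.2, -99.5]
force: [-9.3, 11.8, 2.6]
opening: 0.0135
```

Lid pushed against its stop (moved 175.5 mm, 11.8 N reaction). Now I'll turn the handle back.

>>> jog_arm(
  motion=[
    {"offset":[0,1,0],"roll":0.1,"hand":10},
    {"offset":[0,1,0],"roll":0.21,"hand":10},
    {"offset":[0,1,0],"roll":0.32,"hand":10},
    {"offset":[0,1,0],"roll":0.43,"hand":10},
    {"offset":[0,1,0],"roll":0.54,"hand":10},
    {"offset":[0,1,0],"roll":0.65,"hand":10},
    {"offset":[0,1,0],"roll":0.76,"hand":10},
    {"offset":[0,1,0],"roll":0.87,"hand":10},
    {"offset":[0,1,0],"roll":0.98,"hand":10},
    {"offset":[0,1,0],"roll":1.09,"hand":10},
    {"offset":[0,1,0],"roll":1.2,"hand":10},
    {"offset":[0,1,0],"roll":1.3,"hand":10},
    {"offset":[0,1,0],"roll":1.38,"hand":10},
    {"offset":[0,1,0],"roll":1.4,"hand":10},
    {"offset":[0,1,0],"roll":1.4,"hand":10},
    {"offset":[0,1,0],"roll":1.4,"hand":10},
  ],
)

```text
clock: 29.7
tool_pos: [0.5372, 0.1334, 0.1447]
orientation: [180.0, 0.1, -179.5]
force: [2.4, 3.6, 2.1]
opening: 0.0138
```

>>> jog_arm(
  motion=[
    {"offset":[0,1,0],"roll":0,"hand":50},
    {"offset":[0,1,0],"roll":0,"hand":50},
    {"offset":[0,1,0],"roll":0,"hand":50},
    {"offset":[0,1,0],"roll":0,"hand":50},
    {"offset":[0,0,-35],"roll":0,"hand":50},
    {"offset":[0,0,-70],"roll":-0.12,"hand":0},
    {"offset":[0,0,-105],"roll":-0.24,"hand":0},
    {"offset":[0,0,-130],"roll":-0.36,"hand":0},
    {"offset":[0,0,-140],"roll":-0.48,"hand":0},
    {"offset":[0,0,-140],"roll":-0.6,"hand":0},
    {"offset":[0,0,-140],"roll":-0.72,"hand":0},
    {"offset":[0,0,-140],"roll":-0.84,"hand":0},
    {"offset":[0,0,-140],"roll":-0.96,"hand":0},
    {"offset":[0,0,-140],"roll":-1.08,"hand":0},
    {"offset":[0,0,-140],"roll":-1.2,"hand":0},
    {"offset":[0,0,-140],"roll":-1.32,"hand":0},
    {"offset":[0,0,-140],"roll":-1.44,"hand":0},
    {"offset":[0,0,-140],"roll":-1.56,"hand":0},
    {"offset":[0,0,-140],"roll":-1.611,"hand":0},
    {"offset":[0,0,-140],"roll":-1.611,"hand":0},
  ],
)

```text
clock: 31.37
tool_pos: [0.5355, 0.1327, 0.2836]
orientation: [179.9, -0.0, -87.3]
force: [0.6, 0.0, -0.2]
opening: 0.0004
```

Run:
```python
from h import *
o=ctrl.get_obs();print(o['tool_pos'],o['orientation'],o['joint_pos'].round(),o['opening'])
i,K,C=snap('wrist','w10.png');np.savez('pics/w10.npz',i=i,K=K,C=C)
cv2.imwrite('pics/w10c.png',i[110:310,200:430,::-1].repeat(3,0).repeat(3,1)); print(off([.5375,.1335,.150]))
t=np.deg2rad(2.6)
for a in(-.038,.038): print(proj([.5375+a*np.cos(t),.1335+a*np.sin(t),.157],K,C).round(1))
```

```text
[0.53545241 0.13267115 0.28357166] [ 1.79908485e+02 -2.81083600e-02 -8.72599499e+01] [ 34.   7. -11.  -0. -72. -31.] 0.0004488069519400756
[ -0.8  -2.2 133.7]
[360.2 231.1]
[262.2 230.9]
```

View pics/w10c.png

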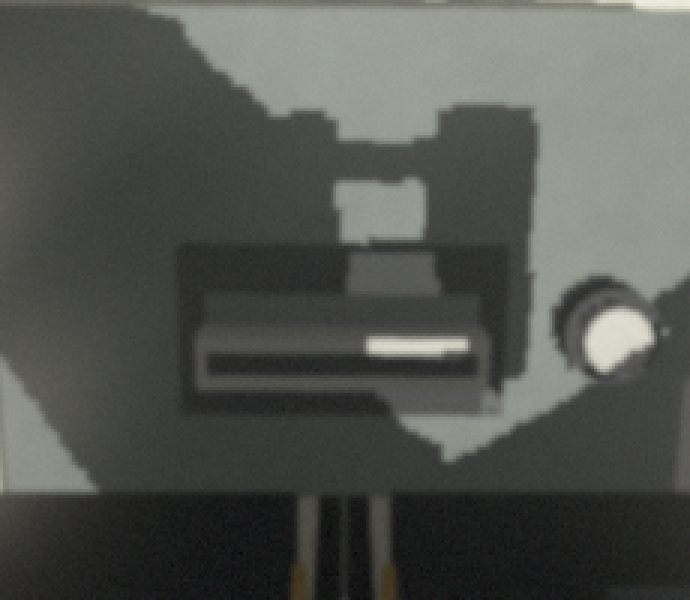

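The handle bar is parallel to its frame (crop rows 330–390, columns 195–490), with its centre under the TCP. I'll press it in with the closed fingers.

>>> jog_arm(
  motion=[
    {"offset":[-0.8,0,40],"roll":0,"hand":0},
    {"offset":[-0.8,0,80],"roll":0,"hand":0},
    {"offset":[-0.8,0,105],"roll":0,"hand":0},
    {"offset":[-0.8,0,114],"roll":0,"hand":0},
    {"offset":[-0.8,0,122],"roll":0,"hand":0},
    {"offset":[-0.8,0,130],"roll":0,"hand":0},
    {"offset":[-0.8,0,138],"roll":0,"hand":0},
    {"offset":[-0.8,0,144],"roll":0,"hand":0},
    {"offset":[-0.8,0,148],"roll":0,"hand":0},
    {"offset":[-0.8,0,149.5],"roll":0,"hand":0},
    {"offset":[-0.8,0,149.5],"roll":0,"hand":0},
    {"offset":[-0.8,0,149.5],"roll":0,"hand":0},
  ],
)

```text
clock: 32.42
tool_pos: [0.5366, 0.1338, 0.1364]
orientation: [-179.9, 0.0, -87.4]
force: [-3.7, -1.4, 5.5]
opening: 0.0003
```

>>> jog_arm(
  motion=[
    {"offset":[0,0,1],"roll":0,"hand":0},
    {"offset":[0,0,2],"roll":0,"hand":0},
    {"offset":[0,0,2.5],"roll":0,"hand":0},
    {"offset":[0,0,2.5],"roll":0,"hand":0},
    {"offset":[0,0,2.5],"roll":0,"hand":0},
  ],
)

```text
clock: 32.83
tool_pos: [0.5367, 0.1338, 0.1342]
orientation: [-179.9, 0.0, -87.4]
force: [-3.9, -2.6, 8.0]
opening: 0.0006
```

>>> jog_arm(
  motion=[
    {"offset":[0,0,-10],"roll":0,"hand":0},
    {"offset":[0,0,-40],"roll":0,"hand":0},
    {"offset":[0,0,-80],"roll":0,"hand":0},
    {"offset":[0,0,-120],"roll":0,"hand":0},
    {"offset":[0,0,-149],"roll":0,"hand":0},
    {"offset":[0,0,-149],"roll":0,"hand":0},
    {"offset":[0,0,-149],"roll":0,"hand":0},
  ],
)

```text
clock: 33.42
tool_pos: [0.5374, 0.1346, 0.2851]
orientation: [-179.6, 0.2, -87.4]
force: [-0.5, -0.5, -0.8]
opening: 0.0004
```

Run:
```python
from h import *
o=ctrl.get_obs();print(o['tool_pos'],o['orientation'],o['force'])
i,K,C=snap('wrist','w11.png')
cv2.imwrite('pics/w11c.png',i[110:310,200:430,::-1].repeat(3,0).repeat(3,1))
```

```text
[0.53740299 0.13456959 0.28510957] [-179.63620257    0.20052985  -87.4089657 ] [-0.45669026 -0.54187777 -0.84319945]
```

View pics/w11c.png

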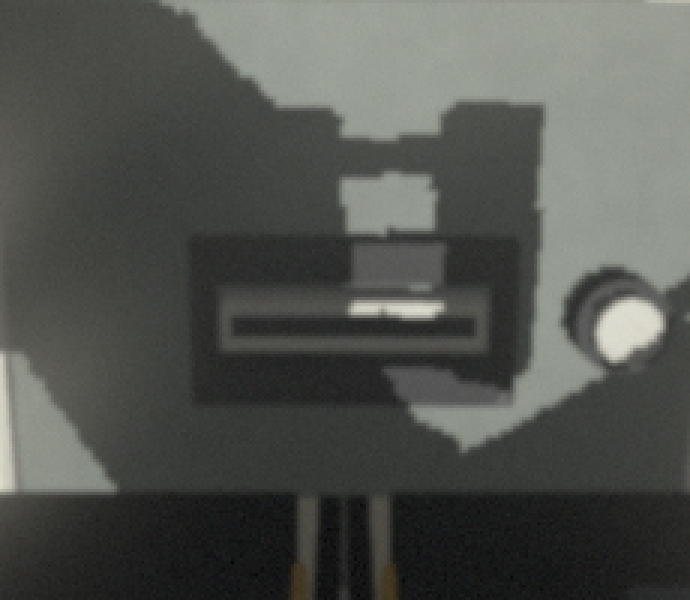

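The handle sits in the middle of its frame, its bar shrunk to the flush size. One numeric check of the lid position, then I'll hand in.

Run:
```python
from h import *
i,K,C=snap('wrist')
q=[plane(200+u/3,110+v/3,K,C,.125)[:2] for u,v in[(190,237),(518,237),(190,404),(512,404)]]
print('frame centre',np.mean(q,0).round(4),'at start',np.mean([[.5804,.1564],[.5825,.1115],[.4882,.1548],[.4905,.1071]],0).round(4))
print(order.close_job())
```

```text
frame centre [0.5342 0.1318] at start [0.5354 0.1325]
the job is handed in; nothing more can be done
None
```

The job is handed in at about 33 s on the clock. No verdict is reported.

**What I did:** I pressed the button and the handle popped out. I turned the handle about 78° counter-clockwise and slid the lid 176 mm open. The weight on the bench and the only weight on the rack (peg −39) were gripped by their eyes and set down on the compartment floor, each until it touched. I then slid the lid shut against its stop, turned the handle back 80° and pressed it in to about 1.8 mm below flush.

**Last checks:**
- **Lid:** the frame centre measured (0.534, 0.132) m, against (0.535, 0.1325) m at the start, so the lid is shut to within about 1 mm.
- **Handle:** the last picture shows it flush and centred in its frame after I rose off it.
- **Weights:** both stood upright in the wrist and side views before the lid was shut; I did not see them after that.
- **Disagreement:** the first top-view estimate of the handle was about 1 cm off the wrist view. I used the wrist value.
- **Force:** there was about 22 N of sideways force while turning the handle. I eased it before sliding the lid.
- **Not checked:** I did not re-measure the bystanders or the spatula at the end, but no contact with any of them was noticed.

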